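# Index the soldering turntable and hold the board cover open for inspection

### The job

The clamped circuit board is to be inspected at the station marked by the green disc: lift the red sprung plunger out of its notch, carry it round with the turntable's head to the notch next to the green disc, and let go so that the plunger drops fully home there. Then raise the clear cover by its orange bar and keep holding it open at 60 degrees from closed (give or take 5): it springs shut if released, so finish while holding it still, with the head still locked. Leave the tools and parts lying around where they are.

Things in the scene. Friction and masses are not known exactly. Their poses are not given: they have to be found in the camera images.
- turntable: fixed round grey base, 356 mm across, plate top 12 mm above the bench; origin on the head's turning axis at bench height, z up. Its aluminium index ring (radii 110 to 140 mm, top at 26 mm) has three notches at radius 125 mm: the plunger's starting notch and, counterclockwise from above, others 40 and 75 degrees on; one of these is wanted. Nest on the head: top at 68 mm.
- green_disc: flat green disc, 28 mm across, 6 mm thick, fixed on the base plate 160 mm from the turning axis, on the radial line through the wanted notch; origin at the centre of its underside
- white_disc: the same disc in white, on the radial line through the notch that is not wanted, 160 mm from the axis
- head (a joint): angle of the turning head (steel platter of radius 100 mm with the black board nest and a blue lug) about the vertical axis, rad: 0 at the start, plunger in its starting notch; grows counterclockwise from above, up to 1.45. Light friction. It turns only while the plunger is lifted out.
- plunger (a joint): lift of the plunger, m: 0 fully home in a notch, 0.010 when its tip rides on the index ring, 0.016 at the upper stop. A spring pushes it down, 6 N when home, 8 N when lifted. The pin is 10 mm thick with a round tip, the notches 13 mm wide: let go within 3 mm of a notch it finds its way in.
- plunger_knob: red round knob of the plunger, on a lug of the head 125 mm from the turning axis: 24 mm in diameter from 17 mm below to 13 mm above its origin, then a 32 mm flange up to 19 mm above. Origin on the knob's axis at the height to grip, 95 mm above the bench when home. Below it a steel sleeve 22 mm across ends 62 mm above the bench.
- lid_bar: round orange bar, the cover's handle, 10 mm thick, 92 mm long, along its y axis, parallel to the hinge, 175 mm from it and 50 mm beyond the cover's edge (45 mm free gap between two thin arms). Origin mid-bar, 73 mm above the bench when closed; x points to the hinge in the cover's plane, z out of its upper face. Seen from above, 90 degrees clockwise from the plunger about the turning axis.
- lid_hinge (a point): middle of the cover's hinge axis, on the head, 73 mm above the bench, 65 mm from the turning axis on the side opposite the bar; x level and away from the bar, y along the hinge, z up
- lid (a joint): opening angle of the cover (aluminium frame 120 x 110 mm, clear window), rad: 0 closed; grows as the bar goes up and over towards the hinge; 1.047 is the wanted 60 degrees. Weight and a torsion spring close it: about 2 N at the bar, closed as at 60 degrees.
- pliers: bystander: pliers with red grips, 175 mm long, lying flat; leave it
- cutters: bystander: side cutters with orange grips, 175 mm long, lying flat; leave it
- wire_reel: bystander: grey reel standing on its flange, 64 mm across, 46 mm tall; leave it
- flux_pot: bystander: small amber jar with blue cap, 48 mm across, 40 mm tall; leave it
- screwdriver: bystander: screwdriver with yellow handle, 170 mm long; leave it
- spare_board: bystander: gold circuit board 90 x 60 mm on four brass legs, 20 mm tall; leave it

How it is judged:
By the outcome, as a careful person would: the job done as asked, in the order asked, and still so for the second after the job is handed in, while the arm keeps its last pose, push and grip.
It also fails if it takes over 54 s, if anything falls off the work surface, if the arm or the gripper's body presses on something with over 40 N, if the wrist force passes 120 N, or if a joint passes its speed limit or range.

### The arm

A 7-joint arm with a two-finger parallel gripper is mounted at the origin on the work surface. World frame = base frame: x ahead of the robot, y to its left, z up, the work surface at z = 0. Lengths are in m, angles in rad, forces in N, time in s.
With the tool pointing down it reaches from about 0.35 to 0.9 m from the base axis. Payload 19.9 kg.
Tool frame: the origin (TCP) lies between the finger pads; the fingertips stand 19 mm ahead of it and the grasp point (between the pads) is the TCP; z points along the fingers, y is the direction in which the jaws open and shut (so a half turn about z gives the same grasp; the last joint's range is limited). The gripper opens to 94 mm and grips with 3 to 60 N. Pads are 16 mm wide; open, the fingers measure 119 mm over their backs; the gripper's body (75 mm by 177 mm) begins 78 mm behind the grasp point.
Start: joints at [1.165, 0.417, -0.01, 1.614, 0.005, 1.111, -0.053], TCP at [0.223, -0.584, 0.224] pointing down, gripper open.
Joint ranges: [-2.81, 2.81], [-0.39, 2.02], [-1.27, 1.25], [0.06, 2.57], [-1.19, 4.33], [0.19, 2], [-2.82, 2.82]. Speed limits (rad/s): [1.89, 1.89, 2.39, 2.39, 3.01, 3.01, 3.01].

### API

Orientations are given as a 3x3 rotation matrix whose columns are the frame's x, y, z axes.
In Python, from rig import robot gives the robot as it stands. Calls block until the motion is done:
- robot.move_ptp(position, orientation): joint-space move of the TCP to a pose.
- robot.move_linear(position, velocity=0.15, frame=None, threshold=None): straight line of the TCP; frame=None keeps the orientation; velocity is the mean speed in m/s. With threshold (N) it stops when the force on the tool has changed by that much, and returns True; else False.
- robot.goto_joints(angles): joint-space move.
- robot.gripper_to(opening): finger opening in m; the grip force is fixed at half the most; returns when the fingers have stopped.
- robot.pause(seconds).
- robot.ik(position, orientation): joint angles nearest the present ones, or None.
- robot.get_state(): the state.
- robot.grab_frame(name): name is "side" or "top"; returns the picture (420x560x3 uint8, red, green, blue); there is no depth.
- robot.camera_info(name): a dict with "fx", "fy", "cx", "cy" (pixels), "rvec" (rotation vector, rad) and "tvec" (3), from world to camera coordinates, as OpenCV has them. Camera axes: x right, y down, z forward; pixel columns grow to the right and rows downward; lengths in m; the calibration is good to about 2 mm. A picture is of the moment at which its call begins. camera_info takes no time and is no camera call.
A pose or a line that the arm cannot do raises robot.PlanningError and nothing moves.
- robot.sign_off(): hands the job in, once; it reports no verdict.
The state is a dict: "time": time; "qpos": joint angles; "joint_vel": joint speeds; "effort": joint torques, N m; "ee_pos": TCP position; "tool_rot": TCP orientation; "force": force on the tool from outside, world axes, zero at the start; "moment": the same for the moment, N m; "opening": finger opening in m.
Only numpy, scipy, OpenCV 4.12 (cv2) and the standard library are available. Lean on these libraries where they do the work, as an engineer would, in place of code of your own. Each camera call takes 0.05 s, during which the arm holds its last target.

## Working session

There is one attempt and no reset: what is moved stays moved. The work goes in short steps, each a Python script; the robot and the scene stay as the last script left them, time stands still between calls to the robot, and variables do not carry over. Pictures are saved under pics/ and viewed, and the job is handed in when it is done.

```bash
mkdir -p pics; ls; python3 - <<'E'
from rig import robot
import cv2
for n in("top","side"):
    im=robot.grab_frame(n); cv2.imwrite(f"pics/{n}0.png",im[:,:,::-1]); print(n,robot.camera_info(n))
s=robot.get_state(); print(s['time'],s['ee_pos'],s['tool_rot'],s['force'],s['opening'])
E
```

```text
pics
top {'fx': 400.50189573567746, 'fy': 400.50189573567746, 'cx': 285.8026021787526, 'cy': 210.8612877518646, 'rvec': array([ 2.10977881, -2.14842599,  0.16486887]), 'tvec': array([0.01115416, 0.52805322, 1.2333257 ])}
side {'fx': 417.9288263031153, 'fy': 417.9288263031153, 'cx': 285.9208396337514, 'cy': 204.55955044668912, 'rvec': array([ 2.36846144, -0.11483933,  0.056136  ]), 'tvec': array([-0.49779506,  0.09534756,  1.09752053])}
0.1 [ 0.22287855 -0.58357112  0.22390508] [[ 9.34201969e-01  3.56744290e-01 -4.37629598e-04]
 [ 3.56744555e-01 -9.34201430e-01  1.00505779e-03]
 [-5.02855692e-05 -1.09504894e-03 -9.99999399e-01]] [-0.3776166   0.59628599  1.30892232] 0.09386309388621461
```

View pics/top0.png

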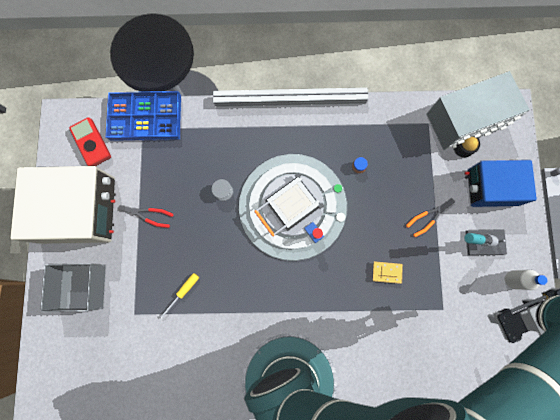

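View pics/side0.png

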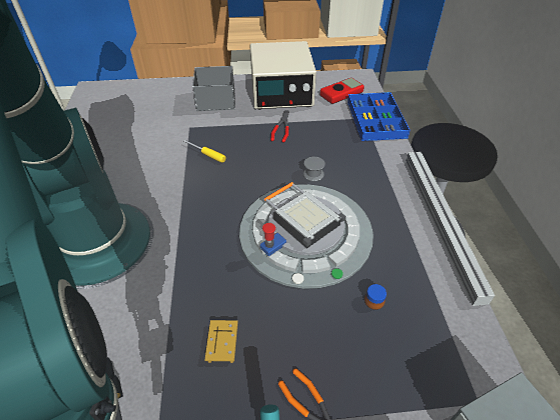

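```bash
python3 - <<'E'
import cv2
a=cv2.imread("pics/top0.png")[145:270,225:360]; cv2.imwrite("pics/top0c.png",cv2.resize(a,None,fx=5.5,fy=4.8*5.5/4.8*0.85,interpolation=cv2.INTER_CUBIC) if 0 else cv2.resize(a,None,fx=4.5,fy=4.5,interpolation=cv2.INTER_CUBIC))
a=cv2.imread("pics/side0.png")[170:300,230:385]; cv2.imwrite("pics/side0c.png",cv2.resize(a,None,fx=4.5,fy=4.5,interpolation=cv2.INTER_CUBIC))
E
```

```text
(no output)
```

View pics/top0c.png

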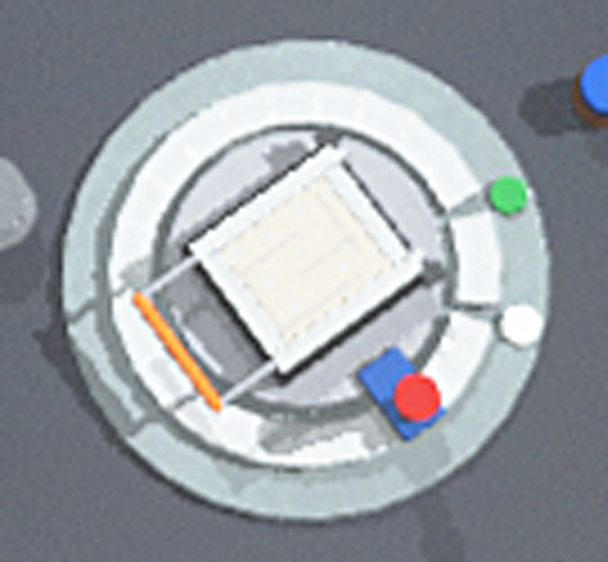

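View pics/side0c.png

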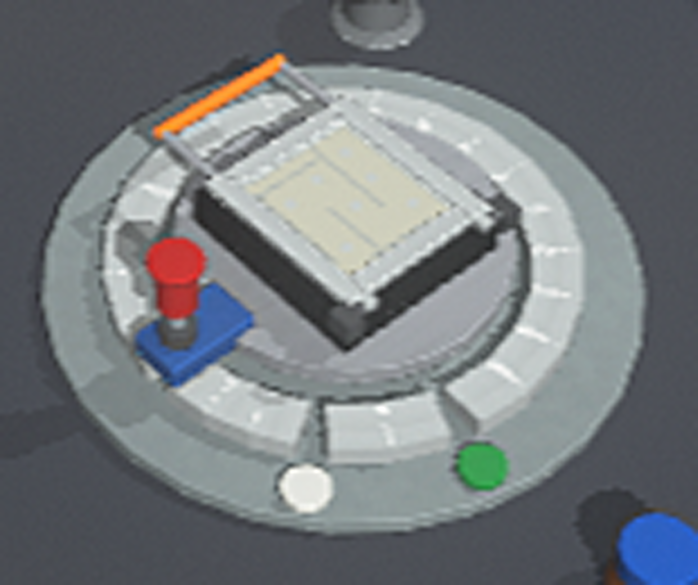

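```bash
cat > h.py <<'E'
from rig import robot
import numpy as np, cv2
from scipy.optimize import least_squares
def proj(n,P):
    c=robot.camera_info(n);K=np.array([[c['fx'],0,c['cx']],[0,c['fy'],c['cy']],[0,0,1]])
    return cv2.projectPoints(np.array(P,float).reshape(-1,1,3),c['rvec'],c['tvec'],K,None)[0].reshape(-1,2)
def model(p,th=0):
    cx,cy,phi=p
    f=lambda r,a,z:[cx+r*np.cos(a),cy+r*np.sin(a),z]
    u=phi+th
    b=np.array(f(.110,u-np.pi/2,.073)); d=np.array([np.cos(u),np.sin(u),0])
    return [f(.16,phi+np.radians(75),.018),f(.16,phi+np.radians(40),.018),f(.125,u,.114),b+.046*d,b-.046*d]
E
python3 - <<'E'
from h import *
cr=lambda L,o:(np.array(L)+.5)/4.5-.5+np.array(o)
T=cr([(508,195),(520,326),(417,398),(218,408),(138,298)],(225,145))
S=cr([(482,464),(305,487),(176,260),(158,132),(283,61)],(230,170))
def res(p,use='both'):
    M=model(p); r=[]
    if use!='side': r.append(proj('top',M)-T)
    if use!='top': r.append(proj('side',M)-S)
    return np.concatenate(r).ravel()
for use in('top','side','both'):
    s=least_squares(res,[.55,0,-.7],args=(use,)); print(use,s.x); print(s.fun.reshape(-1,2).round(2).tolist())
E
```

```text
top [ 0.54978929 -0.01983774 -2.52546327]
[[0.25, 0.06], [0.18, -0.12], [0.07, -0.09], [-0.47, -0.32], [-0.01, 0.46]]
side [ 0.55102402 -0.02195347 -2.52655167]
[[-0.01, 0.21], [0.08, -0.15], [-0.2, -0.24], [0.94, -0.05], [-0.83, 0.33]]
both [ 0.5505754  -0.02088943 -2.52597326]
[[0.57, -0.16], [0.49, -0.35], [0.4, -0.34], [-0.15, -0.59], [0.32, 0.19], [-0.24, -0.15], [-0.12, -0.5], [-0.4, -0.55], [0.73, -0.31], [-1.06, 0.09]]
```

```bash
cat >> h.py <<'E'
C=np.array([.5505,-.0207]); PHI=-2.526
def R(yaw): # jaw axis y at yaw, z down
    y=np.array([np.cos(yaw),np.sin(yaw),0]); z=np.array([0,0,-1.]); return np.column_stack([np.cross(y,z),y,z])
def knob(th,z): a=PHI+th; return np.array([*(C+.125*np.array([np.cos(a),np.sin(a)])),z])
def yawk(th): return PHI+th+np.pi/2
TH=np.radians(75)
def bar(lid,off=0):
    a=PHI+TH-np.pi/2; d=np.array([np.cos(a),np.sin(a)])
    r=.175*np.cos(lid)-.065
    return np.array([*(C+(r)*d),.073+.175*np.sin(lid)+off])
E
python3 - <<'E'
from h import *
for th in np.radians([0,25,50,75]):
    for f in (0,np.pi):
        q=robot.ik(knob(th,.108),R(yawk(th)+f)); print(np.degrees(th),f,None if q is None else np.round(q,2))
for l in (0,.5,1.047): 
    q=robot.ik(bar(l),R(yawk(TH))); print(bar(l),None if q is None else np.round(q,2))
E
```

```text
0.0 0 [ 0.51  0.31 -0.42  2.11  0.19  0.76 -0.99]
0.0 3.141592653589793 [ 1.03  0.51 -1.08  2.09  0.59  0.88  1.79]
25.0 0 [ 0.57  0.39 -0.45  2.    0.23  0.8  -0.53]
25.0 3.141592653589793 [ 1.05  0.61 -1.08  1.98  0.67  0.96  2.25]
50.0 0 [ 0.62  0.49 -0.52  1.86  0.31  0.87 -0.14]
50.0 3.141592653589793 [-0.57  0.72  1.08  1.9  -0.76  1.   -2.37]
75.0 0 [ 0.64  0.6  -0.62  1.73  0.42  0.94  0.2 ]
75.0 3.141592653589793 [ 0.16  0.52  0.02  1.75 -0.01  0.87 -2.6 ]
[ 0.44731282 -0.05881045  0.073     ] [ 0.57  0.4  -0.58  2.14  0.34  0.69  0.11]
[ 0.46740904 -0.05138825  0.15689947] [ 0.6   0.28 -0.64  2.04  0.22  0.89  0.2 ]
[ 0.52936545 -0.02850569  0.22453716] [ 0.55  0.31 -0.67  1.83  0.22  1.07  0.16]
```

```bash
python3 - <<'E'
from h import *
robot.move_ptp(knob(0,.17),R(yawk(0)))
robot.gripper_to(.06)
print(robot.move_linear(knob(0,.095),.1,threshold=10))
s=robot.get_state(); print(s['time'],s['ee_pos'],knob(0,.095),s['force'],s['opening'])
for n in("top","side"): cv2.imwrite(f"pics/{n}1.png",cv2.resize(robot.grab_frame(n)[130:330,190:430,::-1],None,fx=3,fy=3,interpolation=cv2.INTER_CUBIC))
E
```

```text
False
3.6583 [ 0.44874375 -0.09289739  0.09542522] [ 0.44844608 -0.09288031  0.095     ] [ 0.08246491 -0.67338033  0.40906495] 0.05997265418122147
```

View pics/side1.png

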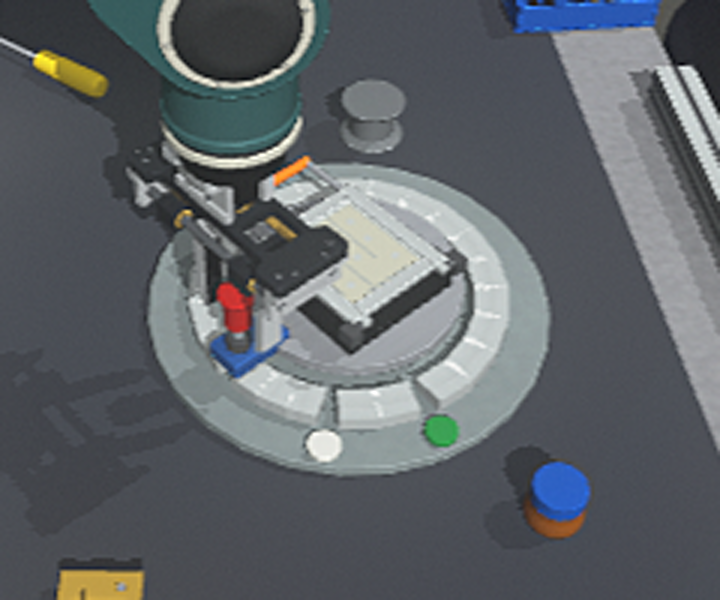

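View pics/top1.png

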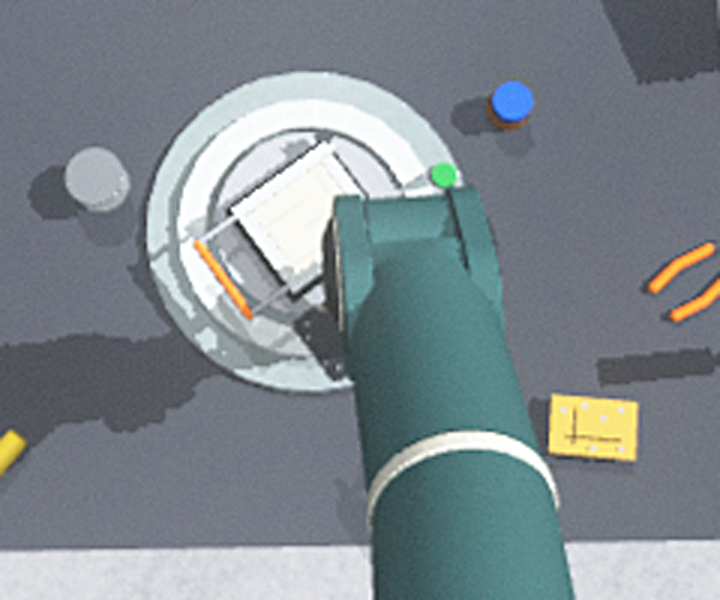

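The red knob at about (237,310) in the side crop sits between the fingers. I'll grip and lift.

```bash
python3 - <<'E'
from h import *
def p(t): 
    s=robot.get_state(); print(t,round(s['time'],2),s['ee_pos'].round(4),s['force'].round(2),s['moment'].round(2),round(s['opening'],4))
robot.gripper_to(.0); p('grip')
robot.move_linear(knob(0,.102),.05); p('up7')
robot.move_linear(knob(0,.1085),.05); p('up13.5')
robot.pause(.2);p('hold')
E
```

```text
grip 4.33 [ 0.4485 -0.0929  0.0951] [-0.11  0.41  3.04] [-0.01  0.08  0.03] 0.0307
up7 4.62 [ 0.4483 -0.0928  0.1021] [ 0.84  0.69 -8.13] [ 0.2  -0.37 -0.02] 0.0306
up13.5 4.91 [ 0.4484 -0.0929  0.1087] [ 1.72  0.75 -8.87] [ 0.18 -0.31 -0.06] 0.0311
hold 5.11 [ 0.4484 -0.0929  0.1084] [ 1.25  0.51 -8.5 ] [ 0.08 -0.37 -0.03] 0.0311
```

```bash
python3 - <<'E'
from h import *
def p(t): 
    s=robot.get_state(); print(t,round(s['time'],2),s['ee_pos'].round(4),s['force'].round(2),s['moment'].round(2),round(s['opening'],4))
for d in (5,10):
    th=np.radians(d); robot.move_linear(knob(th,.1085),.06,frame=R(yawk(th))); p(d)
for n in("side",): cv2.imwrite(f"pics/{n}2.png",cv2.resize(robot.grab_frame(n)[170:310,210:370,::-1],None,fx=4.2,fy=4.2,interpolation=cv2.INTER_CUBIC))
E
```

```text
5 5.44 [ 0.455  -0.1014  0.1083] [ 1.88  0.27 -9.32] [ 0.12 -0.34  0.02] 0.0306
10 5.78 [ 0.4622 -0.1092  0.1084] [ 0.9   0.57 -8.55] [ 0.11 -0.31 -0.03] 0.0307
```

View pics/side2.png

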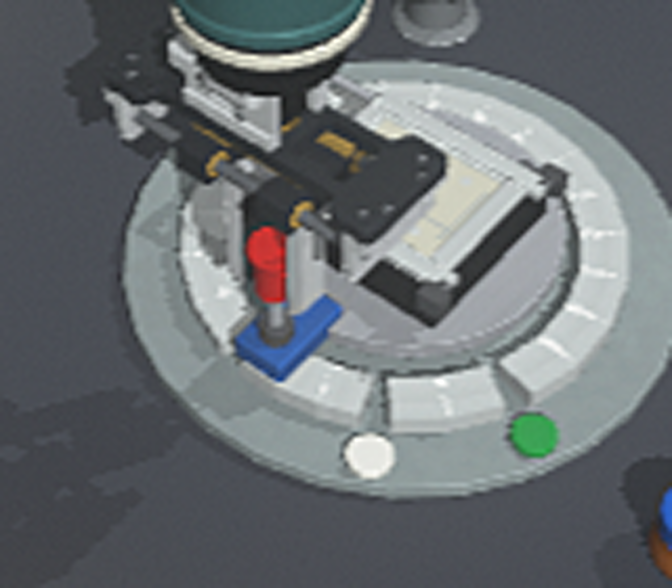

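The plunger is lifted: more of the steel pin shows at (275,318), and the head is turning freely. I'll continue to 75°.

```bash
python3 - <<'E'
from h import *
def p(t): 
    s=robot.get_state(); print(t,round(s['time'],2),s['ee_pos'].round(4),s['force'].round(2),s['moment'].round(2),round(s['opening'],4))
for d in np.linspace(10,75,9)[1:]:
    th=np.radians(d); robot.move_linear(knob(th,.1085),.06,frame=R(yawk(th))); p(d)
robot.pause(.2); p('e')
for n in("side","top"): cv2.imwrite(f"pics/{n}3.png",cv2.resize(robot.grab_frame(n)[150:310,210:390,::-1],None,fx=4.2 if n=='x' else 3.7,fy=3.7,interpolation=cv2.INTER_CUBIC))
E
```

```text
18.125 6.27 [ 0.4755 -0.1207  0.1083] [ 1.4   0.88 -8.57] [ 0.04 -0.33 -0.04] 0.031
26.25 6.71 [ 0.4904 -0.1303  0.1083] [ 1.63  0.34 -8.42] [ 0.03 -0.32 -0.03] 0.0311
34.375 7.15 [ 0.5065 -0.1376  0.1083] [-0.07  1.29 -9.28] [ 0.11 -0.32 -0.03] 0.0308
42.5 7.59 [ 0.5235 -0.1426  0.1084] [ 0.74  0.79 -9.03] [ 0.29 -0.3  -0.04] 0.0307
50.625 8.03 [ 0.541  -0.1452  0.1083] [ 0.77  1.49 -8.42] [ 0.37 -0.25 -0.02] 0.0305
58.75 8.47 [ 0.5587 -0.1452  0.1083] [-0.67  2.42 -9.3 ] [ 0.56 -0.16 -0.02] 0.031
66.875 8.92 [ 0.5763 -0.1428  0.1083] [-0.47  2.93 -8.7 ] [ 0.8  -0.08 -0.  ] 0.0311
75.0 9.36 [ 0.5932 -0.1379  0.1083] [-0.17  5.5  -9.03] [0.97 0.11 0.02] 0.0304
e 9.56 [ 0.5933 -0.138   0.1085] [-1.48  4.29 -8.86] [ 1.04  0.35 -0.06] 0.0308
```

View pics/side3.png

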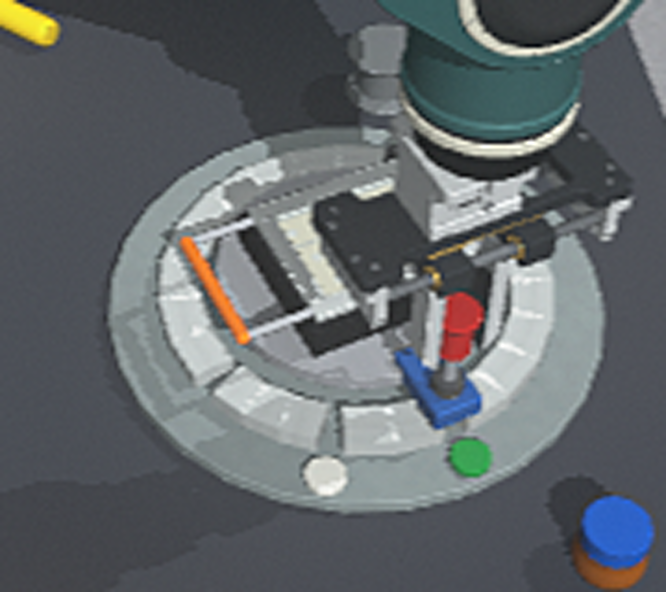

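View pics/top3.png

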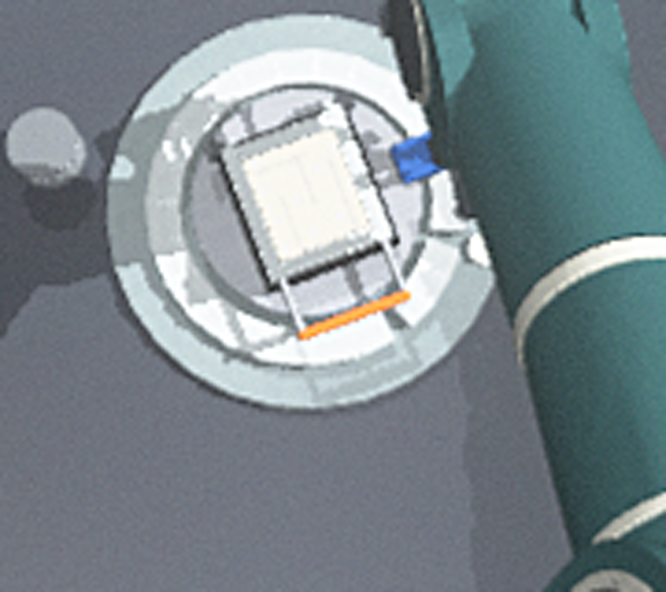

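```bash
python3 - <<'E'
from h import *
c=lambda L:(np.array(L)+.5)/3.7-.5+np.array((210,150))
T=c([(407,295),(302,334)]); S=c([(244,339),(187,243)])
for cx,cy,ph in((.5498,-.0198,-2.5255),(.5510,-.02195,-2.5266)):
  for n,O in(('top',T),('side',S)):
    r=lambda v:(proj(n,model((cx,cy,ph),v[0])[3:])-O).ravel()
    s=least_squares(r,[1.3]); print(n,np.degrees(s.x),s.fun.round(2))
E
```

```text
top [75.09829321] [-0.31  0.21  0.35  0.54]
side [76.33897064] [ 0.05 -0.56 -0.59  0.38]
top [74.07955887] [-0.15  0.31  0.31  0.11]
side [75.35202361] [-0.06 -0.37 -0.09  0.34]
```

The head angle measures 75.1–75.4°, well within the ±3 mm (1.4°) capture range. I'll lower and release.

```bash
python3 - <<'E'
from h import *
def p(t): 
    s=robot.get_state(); print(t,round(s['time'],2),s['ee_pos'].round(4),s['force'].round(2),s['moment'].round(2),round(s['opening'],4))
for z in (.103,.0985,.0955): robot.move_linear(knob(TH,z),.04); p(z)
robot.gripper_to(.06); robot.pause(.2); p('open')
robot.move_linear(knob(TH,.18),.15); p('up')
a=PHI+TH+np.pi; 
b=bar(0,.10)
robot.move_ptp(b,R(yawk(TH))); robot.gripper_to(.04); p('bar')
for n in("side","top"): cv2.imwrite(f"pics/{n}4.png",cv2.resize(robot.grab_frame(n)[150:310,210:390,::-1],None,fx=3.7,fy=3.7,interpolation=cv2.INTER_CUBIC))
E
```

```text
0.103 9.94 [ 0.5934 -0.138   0.103 ] [-2.36  5.44 -8.01] [ 1.02  0.35 -0.  ] 0.0303
0.0985 10.2 [ 0.5935 -0.1379  0.0986] [-2.24  4.5  -7.48] [1.01 0.42 0.  ] 0.0308
0.0955 10.45 [ 0.5936 -0.1379  0.0957] [-3.02  5.08 -7.04] [1.09 0.48 0.06] 0.0307
open 11.29 [ 0.5938 -0.1379  0.0955] [-0.38  0.43 -0.67] [-0.01 -0.06  0.02] 0.0601
up 12.01 [ 0.5934 -0.1381  0.1792] [ 0.86 -0.29 -1.13] [-0.   -0.08 -0.05] 0.0602
bar 13.24 [ 0.4474 -0.0588  0.173 ] [-0.22  0.06  0.93] [-0.01 -0.06 -0.05] 0.0401
```

View pics/side4.png

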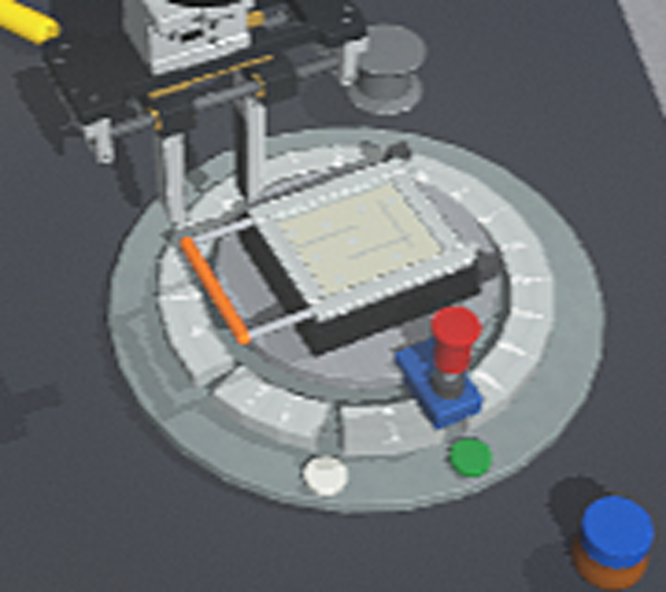

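View pics/top4.png

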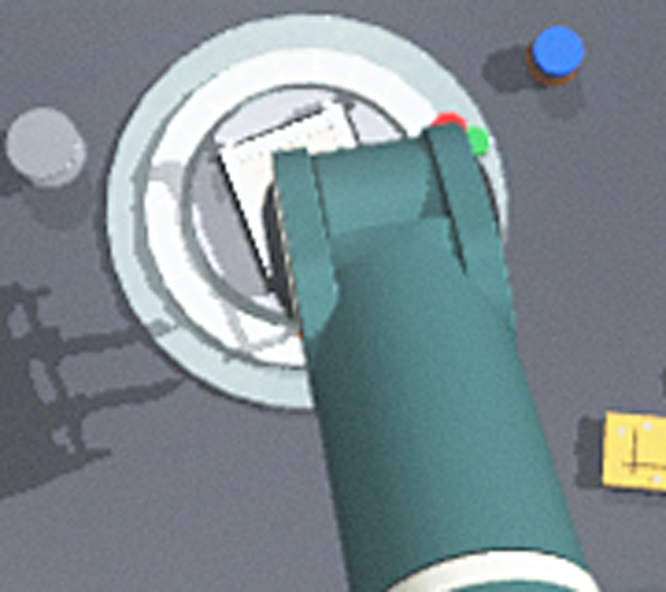

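```bash
python3 - <<'E'
from h import *
im=robot.grab_frame("side"); cv2.imwrite("pics/side4c.png",cv2.resize(im[220:280,310:360,::-1],None,fx=10,fy=10,interpolation=cv2.INTER_CUBIC))
for d in(74.5,75.3):
  for l in(0,.01):
    P=np.array(model((.5510,-.02195,-2.5266),np.radians(d))[2]); P[2]+=l; print(d,l,(proj('side',P)-[310,220]+.5)*10-.5)
E
```

```text
74.5 0 [[228.63428608 180.29772781]]
74.5 0.01 [[232.42443541 152.3082408 ]]
75.3 0 [[235.18658004 177.77924587]]
75.3 0.01 [[239.02372689 149.78662121]]
```

View pics/side4c.png

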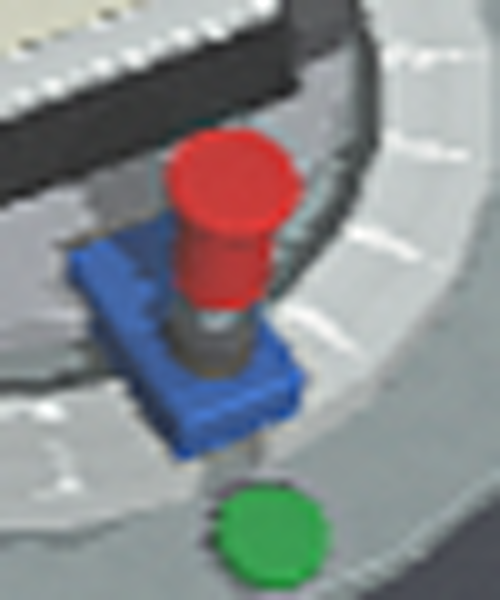

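The flange centre is at (234,180), against a prediction of (235,178) when home and (239,150) if riding on the ring. The plunger is home, so the bar is next.

```bash
python3 - <<'E'
from h import *
def p(t): 
    s=robot.get_state(); print(t,round(s['time'],2),s['ee_pos'].round(4),s['force'].round(2),s['moment'].round(2),round(s['opening'],4))
print(robot.move_linear(bar(0),.1,threshold=8)); p('down')
robot.gripper_to(0); p('grip')
for n in("side",): cv2.imwrite(f"pics/{n}5.png",cv2.resize(robot.grab_frame(n)[150:310,210:390,::-1],None,fx=3.7,fy=3.7,interpolation=cv2.INTER_CUBIC))
E
```

```text
False
down 14.54 [ 0.4477 -0.0589  0.0735] [ 0.13 -0.89  0.21] [-0.03 -0.11 -0.  ] 0.0398
grip 15.13 [ 0.447  -0.059   0.0729] [-2.38 -1.75  0.19] [-0.39  0.46  0.01] 0.009
```

View pics/side5.png

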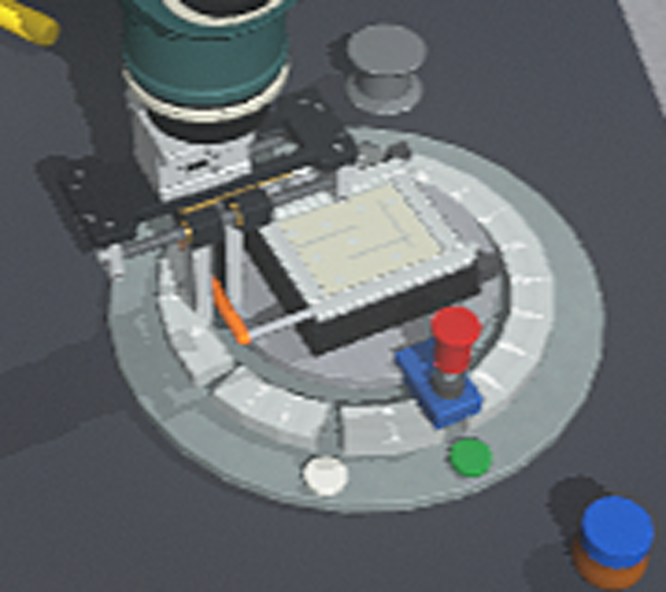

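```bash
python3 - <<'E'
from h import *
def p(t): 
    s=robot.get_state(); print(t,round(s['time'],2),s['ee_pos'].round(4),s['force'].round(2),s['moment'].round(2),round(s['opening'],4)); return np.linalg.norm(s['force'])
for d in range(6,61,6):
    robot.move_linear(bar(np.radians(d)),.05)
    if p(d)>20: print('stop'); break
robot.pause(.3);p('end')
for n in("side","top"): cv2.imwrite(f"pics/{n}6.png",cv2.resize(robot.grab_frame(n)[150:310,210:390,::-1],None,fx=3.7,fy=3.7,interpolation=cv2.INTER_CUBIC))
E
```

```text
6 15.7 [ 0.4479 -0.0587  0.0919] [-4.42 -1.17 -2.13] [-0.47  1.12 -0.  ] 0.0093
12 16.22 [ 0.4504 -0.0577  0.1101] [-6.3  -2.72 -2.48] [-0.72  1.56 -0.  ] 0.0088
18 16.73 [ 0.4546 -0.0561  0.1277] [-8.24 -3.07  0.54] [-0.81  2.04 -0.02] 0.0094
24 17.25 [ 0.4604 -0.0539  0.1447] [-10.5   -3.53   1.68] [-1.03  2.61 -0.02] 0.0091
30 17.77 [ 0.4678 -0.0513  0.161 ] [-16.75  -5.52   5.62] [-1.37  3.62  0.06] 0.0092
36 18.28 [ 0.4766 -0.0481  0.1763] [-21.49  -7.03  11.72] [-1.79  4.96  0.05] 0.0087
stop
end 18.58 [ 0.4765 -0.0481  0.1763] [-20.52  -7.57  11.52] [-1.8   4.92  0.01] 0.0087
```

View pics/side6.png

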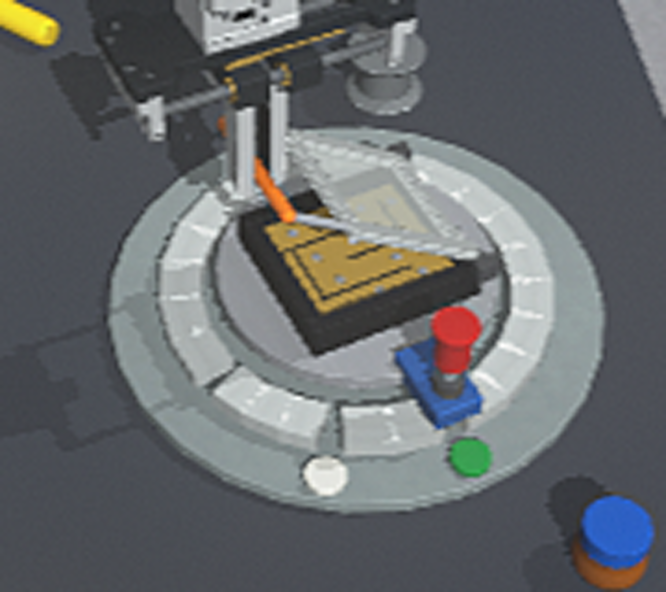

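View pics/top6.png

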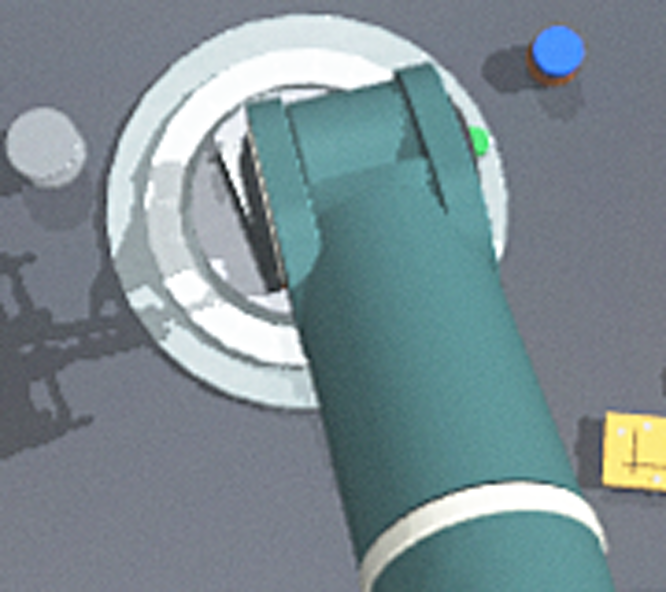

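The radial force is building, so my arc radius is a few mm short. I'll ease the tool outward along the cover and watch the force.

```bash
cat >> h.py <<'E'
def bar2(lid,dr):
    a=PHI+TH-np.pi/2; d=np.array([np.cos(a),np.sin(a)])
    r=(.175+dr)*np.cos(lid)-.065
    return np.array([*(C+r*d),.073+(.175+dr)*np.sin(lid)])
def rad(lid):
    a=PHI+TH-np.pi/2; s=robot.get_state()
    u=np.array([np.cos(lid)*np.cos(a),np.cos(lid)*np.sin(a),np.sin(lid)]); t=np.array([-np.sin(lid)*np.cos(a),-np.sin(lid)*np.sin(a),np.cos(lid)])
    print(round(s['time'],2),s['ee_pos'].round(4),'f',s['force'].round(1),'rad %.1f tan %.1f'%(s['force']@u,s['force']@t),'m',s['moment'].round(2),round(s['opening'],4)); return s['force']@u
E
python3 - <<'E'
from h import *
l=np.radians(36)
for dr in (.001,.002,.003,.004):
    robot.move_linear(bar2(l,dr),.03); robot.pause(.1)
    if rad(l)<3: break
E
```

```text
19.03 [ 0.4769 -0.0479  0.1771] f [-12.   -4.3   5.3] rad 13.5 tan -3.2 m [-1.17  2.74  0.  ] 0.0092
19.38 [ 0.477  -0.0478  0.1773] f [-5.5 -3.  -0.9] rad 4.5 tan -4.4 m [-0.59  1.26 -0.04] 0.0086
19.73 [ 0.4773 -0.0476  0.178 ] f [ 5.3  1.1 -7.7] rad -8.8 tan -3.1 m [ 0.22 -1.11  0.  ] 0.0088
```

```bash
python3 - <<'E'
from h import *
dr=.0022
for d in (36,40,44,48,52,56,60):
    l=np.radians(d); robot.move_linear(bar2(l,dr),.05); robot.pause(.1)
    f=rad(l); dr+=np.clip(f/10000,-.0012,.0012)*.7; print(d,round(dr,4))
    if abs(f)>30: print('stop');break
robot.move_linear(bar2(l,dr),.05); robot.pause(.3); rad(l)
for n in("side","top"): cv2.imwrite(f"pics/{n}7.png",cv2.resize(robot.grab_frame(n)[130:310,190:390,::-1],None,fx=3.3,fy=3.3,interpolation=cv2.INTER_CUBIC))
E
```

```text
20.08 [ 0.4768 -0.0478  0.1772] f [-3.6 -1.1 -1.8] rad 2.0 tan -3.6 m [-0.25  0.85 -0.01] 0.0094
36 0.0023
20.58 [ 0.4841 -0.0453  0.1875] f [-7.1 -2.1  1.8] rad 6.9 tan -3.4 m [-0.56  1.68 -0.01] 0.0093
40 0.0028
21.08 [ 0.4916 -0.0425  0.197 ] f [-6.6 -2.3  2.2] rad 6.6 tan -3.3 m [-0.56  1.5  -0.02] 0.0087
44 0.0033
21.58 [ 0.4996 -0.0395  0.2058] f [-7.6 -2.1  2.7] rad 7.3 tan -4.0 m [-0.52  1.65 -0.01] 0.009
48 0.0038
22.08 [ 0.5082 -0.0364  0.2141] f [-6.3 -2.7  2.5] rad 6.2 tan -3.8 m [-0.45  1.54 -0.01] 0.0091
52 0.0042
22.58 [ 0.5174 -0.0329  0.2218] f [-6.9 -1.3  6.3] rad 9.1 tan -2.3 m [-0.5   1.76 -0.03] 0.0088
56 0.0049
23.08 [ 0.527  -0.0294  0.2288] f [-6.2 -0.8  4. ] rad 6.5 tan -3.3 m [-0.33  1.34  0.03] 0.0089
60 0.0053
23.63 [ 0.5269 -0.0294  0.229 ] f [  2.8   0.8 -11.4] rad -11.3 tan -3.2 m [ 0.08 -0.8   0.08] 0.0091
```

View pics/side7.png

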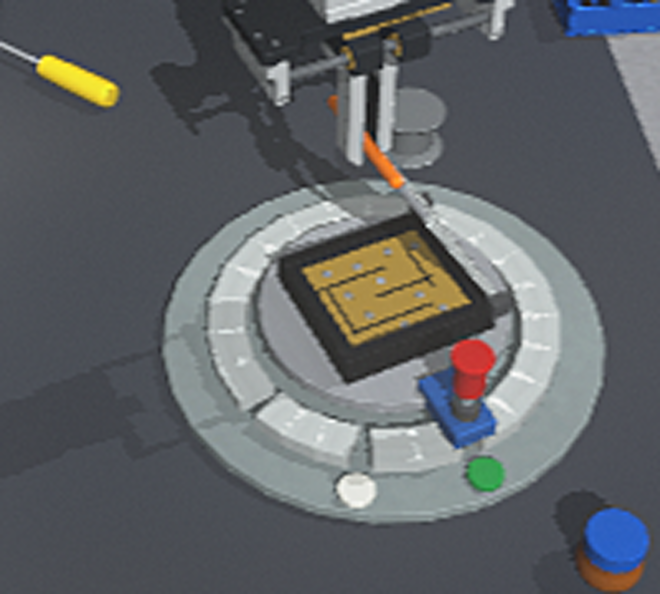

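View pics/top7.png

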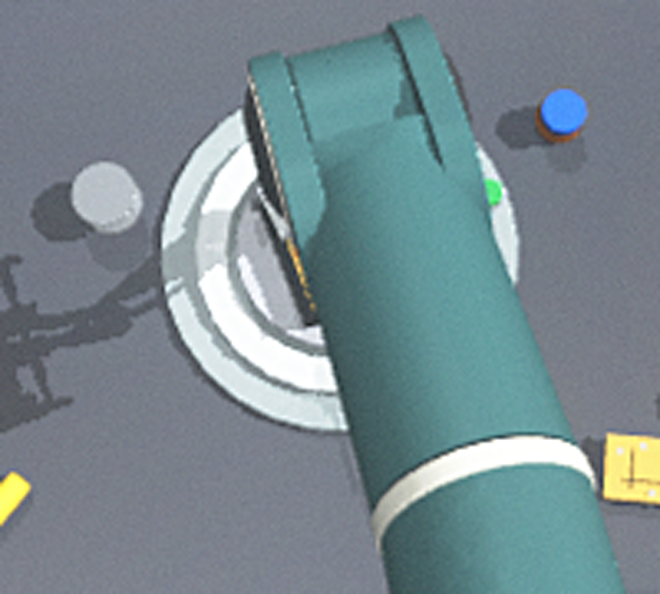

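```bash
python3 - <<'E'
from h import *
robot.move_linear(bar2(np.radians(60),.0049),.03); robot.pause(.3); rad(np.radians(60))
im=robot.grab_frame("side"); cv2.imwrite("pics/side8.png",cv2.resize(im[150:230,275:355,::-1],None,fx=7,fy=7,interpolation=cv2.INTER_CUBIC))
c=np.array([.5510,-.02195]); u=-2.5266+TH
for L in (50,55,60,65,70):
    l=np.radians(L); a=u-np.pi/2; d=np.array([np.cos(a),np.sin(a)]); e=np.array([np.cos(u),np.sin(u)])
    o=[]
    for rr,w in((.175,.046),(.175,-.046),(.12,.06),(.065-.0,.06)):
        o.append([*(c+(rr*np.cos(l)-.065)*d+w*e),.073+rr*np.sin(l)])
    print(L,((proj('side',o)-[275,150]+.5)*7-.5).round(0).tolist())
E
```

```text
24.28 [ 0.5271 -0.0294  0.2289] f [-2.   0.3 -1.9] rad -0.8 tan -2.5 m [-0.01  0.53 -0.01] 0.0089
50 [[178.0, 305.0], [54.0, 133.0], [289.0, 391.0], [372.0, 444.0]]
55 [[213.0, 272.0], [86.0, 102.0], [313.0, 370.0], [385.0, 433.0]]
60 [[250.0, 241.0], [121.0, 73.0], [337.0, 349.0], [397.0, 423.0]]
65 [[289.0, 213.0], [157.0, 46.0], [363.0, 330.0], [411.0, 413.0]]
70 [[329.0, 186.0], [195.0, 20.0], [389.0, 313.0], [424.0, 404.0]]
```

View pics/side8.png

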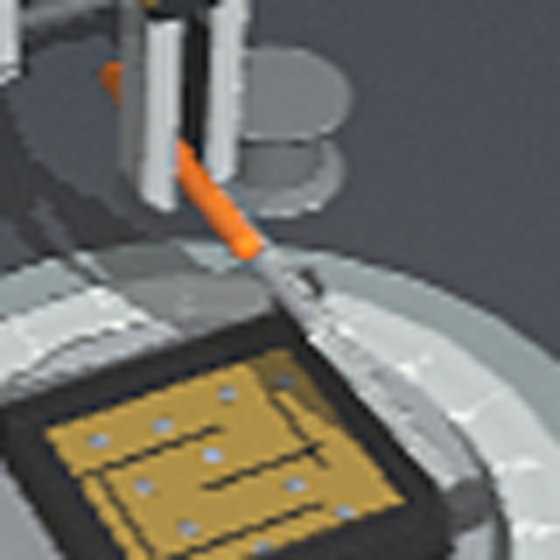

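The bar ends at about (250,248) and (112,73) in the crop agree with an opening of 59–60°. In side7 the plunger flange at full-image pixel (333,238) still matches the home prediction, and the forces are quiet. I'll hand in.

```bash
python3 - <<'E'
from h import *
s=robot.get_state(); print(s['time'],abs(s['joint_vel']).max(),s['force'].round(1))
robot.sign_off()
E
```

```text
24.3333 0.00280450267000114 [-1.5 -0.4 -2. ]
the job is handed in; nothing more can be done
```

The job is handed in at 24.3 s. The head is locked at the green disc's notch, 75° on from the start, and the gripper is holding the cover open at about 60°.

- **Plunger:** I gripped the red knob, lifted it 13.5 mm, carried it round with the head, then lowered it and let go. The side picture put the knob within 0.3 pixel of where it should be when fully home. It still matched with the cover open.
- **Cover:** I gripped the orange bar and raised it along its arc. The bar ends in the side picture give an opening of 59–60°. At hand-in the force on the tool was about 2.5 N and the arm was still.
- **What disagreed:**
  - My first arc pulled the bar too close to the hinge and the force rose to about 25 N by 36°. I eased the tool outward, up to about 5 mm, until the force settled, then continued to 60°.
  - The gripper closed to 31 mm on the knob rather than 24 mm, so it probably held the flange.
- **Loose items:** I touched none of the tools or parts lying around.

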